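# Push an instrument case home in its docking lane

## Robot

A 7-joint arm with a two-finger parallel gripper is mounted at the origin on a cart in front of the work surface, level with it; the furniture and walls round the work are solid. World frame = base frame: x ahead of the robot, y to its left, z up, the work surface at z = 0. Lengths are in m, angles in rad, forces in N, time in s.
With the tool pointing down it reaches from about 0.425 to 0.95 m from the base axis. Payload 4.7 kg.
Tool frame: the origin (TCP) lies at the very end of the fingers, on their centre line; the grasp point (between the pads) lies 19 mm behind it; z points along the fingers, y is the line along which they close (so a half turn about z gives the same grasp; the last joint's range is limited). The gripper opens to 85 mm and grips with 20 to 120 N. Pads are 22 mm wide; open, the fingers measure 114 mm over their backs; the gripper's body (76 mm by 85 mm) begins 54 mm behind the grasp point. The pads swing forward as they close: fully open they stand 13 mm farther back than shut.
Start: joints at [-1.207, 0.469, -0.049, 1.532, 0.024, 1.141, -0.082], TCP at [0.258, 0.624, 0.193] pointing down, gripper open.
Joint ranges: [-2.59, 2.59], [-0.33, 1.99], [-1.39, 1.29], [0.1, 2.45], [-1.04, 4.18], [0.21, 1.99], [-2.66, 2.66]. Speed limits (rad/s): [2.57, 2.57, 3.14, 3.14, 3.14, 3.14, 3.14].

## Interface

Orientations are given as a 3x3 rotation matrix whose columns are the frame's x, y, z axes.
In Python, from rig import robot gives the robot as it stands.
- The arm moves only by the tool play_rows, never from a script. Its argument "steps" is a list of rows, each a list of 7 numbers: the shift along the tool's x, y, z in cm, then the turn, a rotation vector about the tool's x, y, z in degrees, then the closure, from -1 (fully open) to 1 (shut). A call has 1 to 20 rows; each row shifts and turns the commanded pose from where the row before left it, along the tool's axes as they then stand; what a row does not reach is not made up. A row lasts 1/12 s, in which the tool goes at most 41.7 mm and 7.16 degrees, less where a joint would pass 70% of its speed; a pose out of reach is approached as far as the arm can. A call with a gripper value outside its range is refused whole. The fingers move at their own pace and stop on an object; "force" is the grip in N (left out, the last holds). Time passes only in rows, so rows that do not move let the fingers close. It gives the time, the measured TCP pose, the force, the opening and the grip force at its end, in the units of the state.
- robot.sense(): the state, without advancing time (a new reading comes with each control period).
- robot.read_camera(name): name is "side" or "top" or "wrist"; returns the picture (400x640x3 uint8, red, green, blue); there is no depth.
- robot.camera_model(name): a dict with "fx", "fy", "cx", "cy" (pixels), "position" and "orientation" of the camera in the world; the wrist camera has in their place "mount" (4x4, takes a point from camera to tool coordinates, whose origin is the TCP and whose axes are the flange's). Camera axes: x right, y down, z forward; pixel columns grow to the right and rows downward; lengths in m; the calibration is good to about 2 mm. A picture is of the moment at which its call begins: read the wrist's pose just before it. camera_model takes no time and is no camera call.
- robot.hand_in(): hands the job in; it is judged then, once.
The state is a dict: "time": time; "qpos": joint angles; "dq": joint speeds; "joint_efforts": joint torques, N m; "tool_pos": TCP position; "eef_rot": TCP orientation; "wrist_force": force on the tool from outside, world axes, zero at the start; "torque": the same for the moment, N m; "grip_width": finger opening in m; "grip_force": force on a finger pad.
Only numpy, scipy, OpenCV 4.12 (cv2) and the standard library are available. Lean on these libraries where they do the work, as an engineer would, in place of code of your own. Each camera call takes 0.05 s, during which the arm holds its last target. There are 200 camera calls.

## Task

Push the dark blue instrument case along the table into the lane between the two low aluminium guide rails and on until it is home at the stop of the black docking bar, lying straight in the lane, then leave it there. The rails are only tacked down: neither the case nor the robot may touch them. Only push the case with the fingers, do not grip, lift or tip it, and leave the other things round it where they are.

Things in the scene. Friction and masses are not known exactly. Their poses are not given: they have to be found in the camera images.
- case_mid (a point): middle of the dark blue instrument case: a closed box 60 mm long (its x), 62 mm wide (its y) and 41 mm tall (z), its lid (the upper 16 mm) 1 mm proud of the sides. This point is half-way up, 20 mm above the table; the lid's faces lie half a size from it. It starts in front of the lane's mouth, to the right of the lane's line and up to 0.3 rad askew, its x axis roughly along the lane.
- meter_case: the same dark blue case, 0.11 to 0.23 kg, free to slide on the table with ordinary friction; axes as case_mid, origin on its underside, 20 mm below case_mid
- docking_lane: docking lane, fixed: a dark strip between two low rails that ends at the stop of an upright black docking bar, 112 mm wide, 52 mm tall. Origin on the table at the middle of the lane's open mouth; +x runs along the lane from mouth to stop, +y to its left, z up. The lane is 80 mm wide between the rails (9 mm to spare each side of the case), 100 mm deep from mouth to stop; its floor is level with the table, no step.
- left_rail: left guide rail, aluminium, part of the lane; same origin and axes as the lane. It spans x 0 to 106 mm, y +40 to +52 mm and is 16 mm tall; flat fixing ears, 6 mm tall with their screws, reach out to y +65 mm.
- right_rail: right guide rail, the mirror image of the left one: x 0 to 106 mm, y -40 to -52 mm, 16 mm tall, ears to y -65 mm; same origin and axes as the lane.
- lane_stop (a point): middle of the grey stop pad at the lane's far end, 18 mm above the table; its face is square to the lane; axes as the lane.
- lamp_post (a point): foot of the white desk lamp clamped to the table's front edge, on the robot's left; this point is on the table under its pivot. Its thin arm rises from here ahead and to the right to an elbow 0.47 m up and about 0.25 m off, then runs back to the left. Between it and the robot there is room to swing a drawn-in arm.
- sensor_board: circuit board in an open frame, 95x135x27 mm, fixed on the table to the right in front of the lane; origin at the middle of its underside
- camera_3: large dark cine camera, about 0.25 m long, 0.23 m tall with its handle, fixed on the table to the left of the lane; origin on its underside
- red_box_1: small red moulded box with lid, 52x45x60 mm; loose bystander, origin at the centre of its underside
- yellow_box: small yellow moulded box with lid, 52x45x55 mm; loose bystander, origin at the centre of its underside
- air_duster: spray can, white with a red cap, 46 mm across, 122 mm tall; loose bystander, origin at the centre of its underside
- blue_tape: small roll of blue tape lying flat, 47 mm across, 12 mm tall; loose bystander, origin at the centre of its underside
- white_dish: small white porcelain dish, 41 mm across, 18 mm tall; loose bystander, origin at the centre of its underside
There are look-alikes about, which are no part of the job. What is shaped like the meter_case but green is not meant.

How it is judged:
By the outcome, as a careful person would: the job done as asked, in the order asked, and still so for the second after the job is handed in, with the robot touching nothing.
It also fails if it takes over 70 s, if anything falls off the work surface, if the arm or the gripper's body presses on something with over 40 N, if the wrist force passes 120 N, or if a joint passes its speed limit or range.

## Working session

There is one attempt and no reset: what is moved stays moved. The work goes in short steps, Python scripts to look and compute and a tool call to move; the robot and the scene stay as the last step left them, time stands still between calls to the robot, and variables do not carry over. Pictures are saved under pics/ and viewed, at most 10 in all, crops included, and the job is handed in when it is done.

Besides the shell and the picture viewer there is one more tool, called after "Call:" by a JSON object that holds its "method" and its "body", one argument or row to a line. play_rows: Moves the arm, as the interface text tells. Its arguments: {"type":"object","properties":{"steps":{"type":"array"},"force":{"type":"number"}},"required":["steps"]}

```bash
mkdir -p pics; ls; python3 - <<'E'
from rig import robot
import cv2
s=robot.sense();print(s['time'],s['tool_pos'],s['eef_rot'],s['grip_width'])
for n in('top','side'):
    cv2.imwrite(f'pics/{n}0.png',robot.read_camera(n)[:,:,::-1]);print(robot.camera_model(n))
print(robot.camera_model('wrist'))
E
```

```text
pics
0.0 [0.25812964 0.62296702 0.19153761] [[-9.23836954e-01  3.82785546e-01 -7.12617977e-04]
 [ 3.82786205e-01  9.23835035e-01 -1.88395657e-03]
 [-6.28098906e-05 -2.01324903e-03 -9.99997971e-01]] 0.08557269352329848
{'fx': 501.94859672423183, 'fy': 501.94859672423183, 'cx': 326.0117296894096, 'cy': 196.85121305076458, 'position': array([ 0.3669559 , -0.12947415,  1.46811536]), 'orientation': array([[-0.00963371, -0.99827168,  0.05797283],
       [-0.99994536,  0.00985276,  0.00349388],
       [-0.00405903, -0.05793601, -0.99831205]])}
{'fx': 421.34152421961505, 'fy': 421.34152421961505, 'cx': 319.25135670568915, 'cy': 201.58027641987047, 'position': array([-0.1011165 , -1.24531706,  0.87724079]), 'orientation': array([[ 0.89472547, -0.24088423,  0.3760866 ],
       [-0.44660232, -0.48927964,  0.74910066],
       [ 0.00356498, -0.83820059, -0.54535041]])}
{'fx': 312.4498845047683, 'fy': 312.4498845047683, 'cx': 321.48159160108577, 'cy': 202.79805131644986, 'mount': array([[ 1.96494499e-04, -9.54584001e-01, -2.97941850e-01,
         7.65124723e-02],
       [ 9.99998856e-01,  6.34442182e-04, -1.37320112e-03,
         8.83653118e-05],
       [ 1.49986270e-03, -2.97941240e-01,  9.54583034e-01,
        -1.81668413e-01],
       [ 0.00000000e+00,  0.00000000e+00,  0.00000000e+00,
         1.00000000e+00]])}
```

View pics/top0.png

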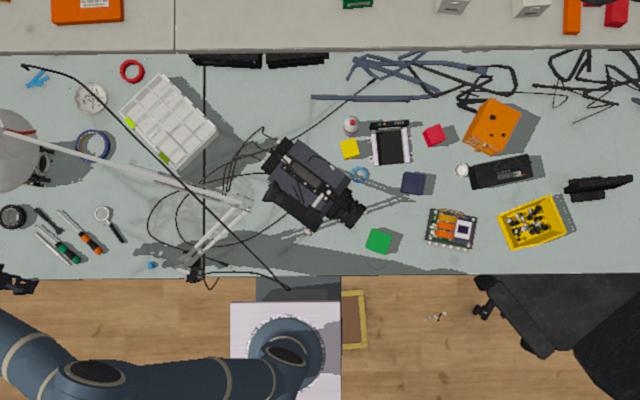

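View pics/side0.png

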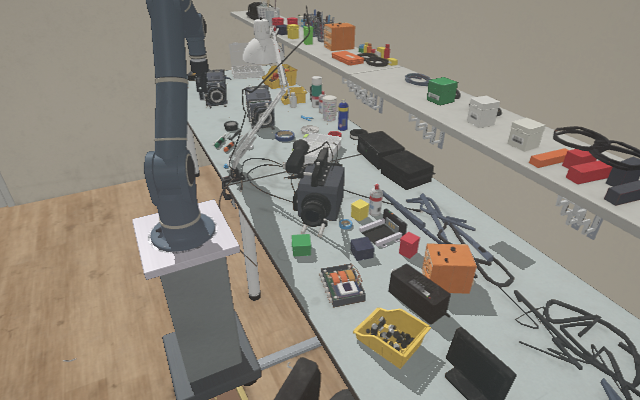

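Candidates in the top view are the dark blue cube at (412,183), the green look-alike at (378,240) and the black box at (500,172). I choose the dark blue one at (412,183). The lane is at about (390,145), with its mouth toward the robot and the bar at (390,125). Next is a close crop to check.

```bash
python3 - <<'E'
import cv2
i=cv2.imread('pics/top0.png')[105:205,340:460]
cv2.imwrite('pics/crop1.png',cv2.resize(i,None,fx=6,fy=6,interpolation=cv2.INTER_CUBIC))
E
```

```text
(no output)
```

View pics/crop1.png

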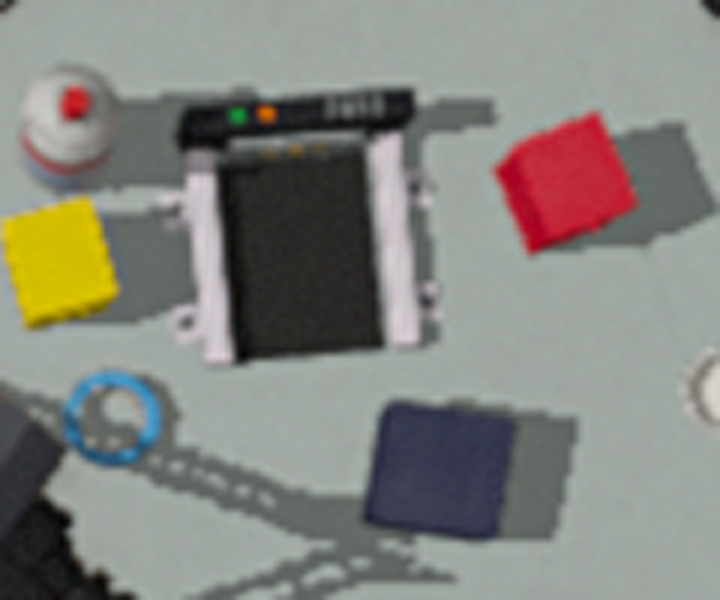

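The crop shows the dark blue case with lid corners at about (388,402), (516,416), (500,540) and (366,522). The rail mouth's outer corners are at (206,362) and (419,344), and the far outer ends at (188,165) and (400,133).

```bash
cat > h.py <<'E'
import numpy as np
def ray(m,uv,z,pos=None,R=None):
    p=m['position'] if pos is None else pos; R=m['orientation'] if R is None else R
    d=R@np.array([(uv[0]-m['cx'])/m['fx'],(uv[1]-m['cy'])/m['fy'],1]); return p+d*(z-p[2])/d[2]
E
python3 - <<'E'
from rig import robot
from h import *
m=robot.camera_model('top')
f=lambda c,z:ray(m,((c[0]+.5)/6-.5+340,(c[1]+.5)/6-.5+105),z)[:2]
C=[f(c,.041) for c in[(388,402),(516,416),(500,540),(366,522)]]
c=np.mean(C,0);fx=(C[0]+C[1]-C[2]-C[3])/2;fy=(C[0]+C[3]-C[1]-C[2])/2
print('case',c,np.linalg.norm(fx),np.linalg.norm(fy),np.arctan2(fx[1],fx[0]),np.arctan2(-fy[0],fy[1]))
a,b,d,e=[f(c,.016) for c in[(206,362),(419,344),(188,165),(400,133)]]
print('mouth',(a+b)/2,a-b,np.linalg.norm(a-b),'yaw from mouth',np.arctan2(-(a-b)[0],(a-b)[1]),'rails',[np.arctan2(v[1],v[0]) for v in(d-a,e-b)])
# floor corners, bar
for c in[(240,360),(382,346),(222,168),(366,148)]:print('floor',f(c,0.0))
for c in[(182,145),(412,122),(183,110),(412,92)]:print('bar top',f(c,.052))
for n,c,z in[('tape',(112,418),.01),('dish',(715,392),.018),('yel',(55,260),.055),('red',(575,165),.06),('cap',(75,103),.122)]:print(n,f(c,z))
for n,u in[('board',(452,228)),('cam lens',(355,210)),('green',(378,240))]:print(n,ray(m,u,.03)[:2])
E
```

```text
case [ 0.48719375 -0.37376435] 0.05893679087347807 0.06258373729724781 -0.17338209919574044 -0.13210999613972432
mouth [ 0.54676893 -0.31621839] [-0.00772388  0.10330911] 0.10359744751725287 yaw from mouth 0.07462586921559793 rails [np.float64(0.07547479203094605), np.float64(0.0700463672277092)]
floor [ 0.54566204 -0.28271703]
floor [ 0.55185324 -0.35236567]
floor [ 0.64067011 -0.27537101]
floor [ 0.64986031 -0.34631756]
bar top [ 0.64218663 -0.25139973]
bar top [ 0.65206944 -0.36068305]
bar top [ 0.65896129 -0.25212111]
bar top [ 0.66645827 -0.3609582 ]
tape [ 0.51673028 -0.21903215]
dish [ 0.52559824 -0.5100475 ]
yel [ 0.58736323 -0.1903402 ]
red [ 0.62918174 -0.43577707]
cap [ 0.6482309  -0.19735857]
board [ 0.35778786 -0.48347926]
cam lens [ 0.4119175  -0.20712214]
green [ 0.32563558 -0.2716453 ]
```

```bash
python3 - <<'E'
import cv2,numpy as np
a=cv2.imread('pics/top0.png')[50:310,0:400]
b=cv2.imread('pics/side0.png')[0:260,190:390]
cv2.imwrite('pics/crop2.png',cv2.resize(a,None,fx=2,fy=2,interpolation=cv2.INTER_CUBIC))
cv2.imwrite('pics/crop3.png',cv2.resize(b[:230],None,fx=2.6,fy=2.6,interpolation=cv2.INTER_CUBIC))
E
```

```text
(no output)
```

View pics/crop2.png

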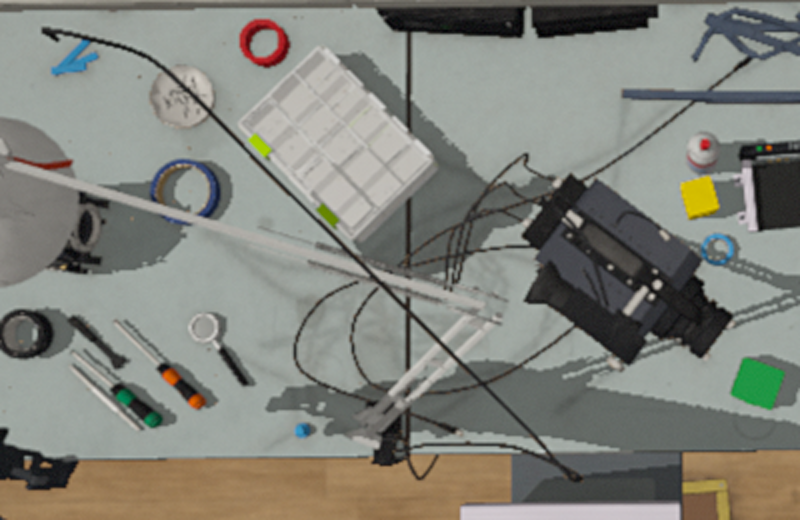

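View pics/crop3.png

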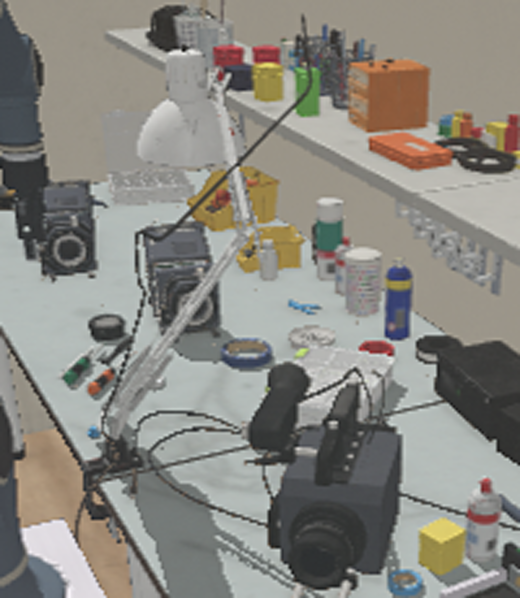

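```bash
python3 - <<'E'
from rig import robot
from h import *
T=robot.camera_model('top');S=robot.camera_model('side')
def tri(a,b):
    D=[];P=[]
    for m,u in((T,a),(S,b)):
        d=m['orientation']@np.array([(u[0]-m['cx'])/m['fx'],(u[1]-m['cy'])/m['fy'],1]);D.append(d/np.linalg.norm(d));P.append(m['position'])
    s=np.linalg.lstsq(np.c_[D[0],-D[1]],P[1]-P[0],rcond=None)[0]
    a,b=P[0]+s[0]*D[0],P[1]+s[1]*D[1];return (a+b)/2,np.linalg.norm(a-b)
t=lambda x,y:(x/2,y/2+50); s=lambda x,y:(190+x/2.6,y/2.6)
print('wire bend',tri(t(575,475),s(143,237)))
print('wire bend2',tri(t(155,60),s(308,95)))
print('wire end',tri(t(45,32),s(304,15)))
print('elbow',tri(t(490,308),s(248,235)))
print('clamp',tri(t(392,445),s(115,450)))
print('lens',tri(t(725,320),s(322,560)))
print('handle',tri(t(630,255),s(345,395)))
print('foot',ray(T,t(375,420),.05))
E
```

```text
wire bend (array([ 0.2487834 , -0.0490582 ,  0.46952814]), np.float64(0.004631621157885102))
wire bend2 (array([0.65229828, 0.35366098, 0.51259926]), np.float64(0.0034371013149707566))
wire end (array([0.65438662, 0.39149078, 0.61952027]), np.float64(0.015318662324285928))
elbow (array([0.41577135, 0.04320217, 0.42014821]), np.float64(0.0027264507761840984))
clamp (array([0.24938446, 0.23961191, 0.04767695]), np.float64(0.020015023643188544))
lens (array([ 0.40241725, -0.22168354,  0.08140307]), np.float64(0.016771304842400418))
handle (array([ 0.48645119, -0.09870467,  0.2397686 ]), np.float64(0.0005994887095386561))
foot [0.27524802 0.26676771 0.05      ]
```

The black line is the lamp cable. It peaks near (0.25,-0.05,0.47) and (0.65,0.35,0.51), and the lamp elbow is at (0.42,0.04,0.42). I'll draw the arm in, rise to about z 0.6, and swing over the top at a small radius.

Call:
{"method": "play_rows", "body": {
  "steps": [
    [0,-3.7,0,0,0,0,0.3],
    [0,-3.7,0,0,0,0,0.3],
    [0,-3.7,0,0,0,0,0.3],
    [0,-3.7,0,0,0,0,0.3],
    [0,-3.7,0,0,0,0,0.3],
    [0,-3.7,0,0,0,0,0.3],
    [0,0,-3.8,0,0,0,0.3],
    [0,0,-3.8,0,0,0,0.3],
    [0,0,-3.8,0,0,0,0.3],
    [0,0,-3.8,0,0,0,0.3],
    [0,0,-3.8,0,0,0,0.3],
    [0,0,-3.8,0,0,0,0.3],
    [0,0,-3.8,0,0,0,0.3],
    [0,0,-3.8,0,0,0,0.3],
    [0,0,-3.8,0,0,0,0.3],
    [0,0,-3.8,0,0,0,0.3],
    [0,0,-3.8,0,0,0,0.3],
    [0,0,0,0,0,0,0.3],
    [0,0,0,0,0,0,0.3]
  ]
}}

```text
time: 1.68
tool_pos: [0.1735, 0.419, 0.6122]
eef_rot: [[-0.924, 0.383, 0.001], [0.383, 0.924, 0.004], [0.0, 0.004, -1.0]]
wrist_force: [-0.7, 0.5, -0.8]
grip_width: 0.03
grip_force: 0.0
```

Call:
{"method": "play_rows", "body": {
  "steps": [
    [-3.95,-0.17,0,0,0,5,0.3],
    [-3.95,-0.17,0,0,0,5,0.3],
    [-3.95,-0.17,0,0,0,5,0.3],
    [-3.95,-0.17,0,0,0,5,0.3],
    [-3.95,-0.17,0,0,0,5,0.3],
    [-3.95,-0.17,0,0,0,5,0.3],
    [0,0,0,0,0,0,0.3]
  ]
}}

```text
time: 2.27
tool_pos: [0.3644, 0.2684, 0.6094]
eef_rot: [[-0.594, 0.804, 0.0], [0.804, 0.594, -0.004], [-0.003, -0.002, -1.0]]
wrist_force: [0.6, -0.7, 1.1]
grip_width: 0.0297
grip_force: 0.0
```

```bash
python3 - <<'E'
from rig import robot
import cv2,numpy as np
t=robot.read_camera('top')[:,0:400,::-1];s=robot.read_camera('side')[0:300,100:420,::-1]
print(robot.sense()['qpos'])
t=cv2.resize(t,(400,400));s=cv2.resize(s,(400,375));o=np.zeros((400,800,3),np.uint8);o[:,:400]=t;o[:375,400:]=s
cv2.imwrite('pics/sw.png',o)
E
```

```text
[-0.93954898  0.01628103  0.20222062  1.20007015 -0.00396311  1.92806188
 -0.08789075]
```

View pics/sw.png

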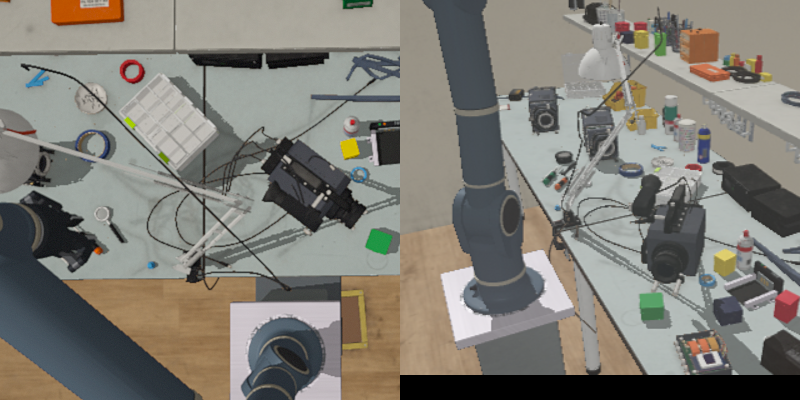

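The picture shows the upper arm nearly vertical with its elbow high, and the gripper above the lamp arm and clear of it. I'll go on with the swing.

Call:
{"method": "play_rows", "body": {
  "steps": [
    [-3.95,-0.17,0,0,0,5,0.3],
    [-3.95,-0.17,0,0,0,5,0.3],
    [-3.95,-0.17,0,0,0,5,0.3],
    [-3.95,-0.17,0,0,0,5,0.3],
    [-3.95,-0.17,0,0,0,5,0.3],
    [-3.95,-0.17,0,0,0,5,0.3],
    [-3.95,-0.17,0,0,0,5,0.3],
    [-3.95,-0.17,0,0,0,5,0.3],
    [-3.95,-0.17,0,0,0,5,0.3],
    [-3.95,-0.17,0,0,0,5,0.3],
    [-3.95,-0.17,0,0,0,5,0.3],
    [-3.95,-0.17,0,0,0,5,0.3],
    [-3.95,-0.17,0,0,0,5,0.3],
    [-3.95,-0.17,0,0,0,5,0.3],
    [-3.95,-0.17,0,0,0,5,0.3],
    [-3.95,-0.17,0,0,0,5,0.3],
    [0,0,0,0,0,0,0.3]
  ]
}}

```text
time: 3.78
tool_pos: [0.3283, -0.3117, 0.6106]
eef_rot: [[0.686, 0.727, 0.0], [0.727, -0.686, -0.0], [0.0, 0.0, -1.0]]
wrist_force: [-0.9, -1.2, 0.5]
grip_width: 0.0299
grip_force: 0.0
```

Call:
{"method": "play_rows", "body": {
  "steps": [
    [0,0,0,0,0,-6.9,0.3],
    [0,0,0,0,0,-6.9,0.3],
    [0,0,0,0,0,-6.9,0.3],
    [0,0,0,0,0,-6.9,0.3],
    [0,0,0,0,0,-6.9,0.3],
    [-2.0,3.3,0,0,0,0,0.3],
    [-2.0,3.3,0,0,0,0,0.3],
    [-2.0,3.3,0,0,0,0,0.3],
    [-2.0,3.3,0,0,0,0,0.3],
    [-2.0,3.3,0,0,0,0,0.3],
    [0,0,4.0,0,0,0,0.3],
    [0,0,4.0,0,0,0,0.3],
    [0,0,4.0,0,0,0,0.3],
    [0,0,4.0,0,0,0,0.3],
    [0,0,4.0,0,0,0,0.3],
    [0,0,4.0,0,0,0,0.3],
    [0,0,4.0,0,0,0,0.3],
    [0,0,4.0,0,0,0,0.3],
    [0,0,4.0,0,0,0,0.3],
    [0,0,0,0,0,0,0.3]
  ]
}}

```text
time: 5.45
tool_pos: [0.4391, -0.3909, 0.2335]
eef_rot: [[0.132, 0.991, -0.032], [0.991, -0.131, 0.008], [0.004, -0.033, -0.999]]
wrist_force: [-0.3, 1.0, -1.1]
grip_width: 0.0301
grip_force: 0.0
```

```bash
python3 - <<'E'
from rig import robot
import cv2
s=robot.sense();print(s['tool_pos'],s['eef_rot'],s['qpos'])
cv2.imwrite('pics/w1.png',robot.read_camera('wrist')[:,:,::-1])
E
```

```text
[ 0.43910188 -0.3908696   0.23347601] [[ 0.13150431  0.99080427 -0.03183575]
 [ 0.9913076  -0.13130643  0.0082378 ]
 [ 0.00398181 -0.03264233 -0.99945917]] [ 0.23216805  0.33377949  0.54424733  1.69848175 -0.16678456  1.18882184
  0.68718672]
```

View pics/w1.png

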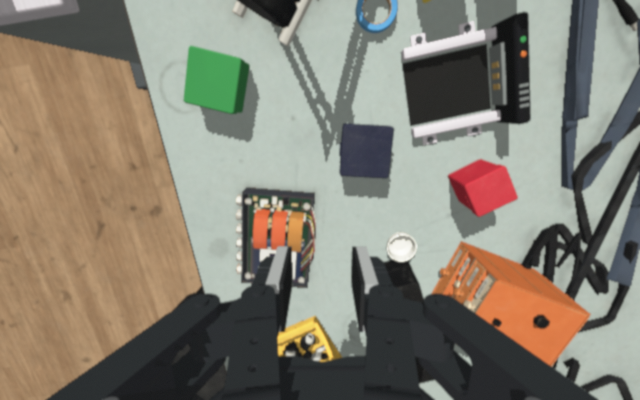

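The wrist view shows the case lid at (342–393, 123–178), the lane mouth between (410,40) and (415,138), and the board at (278,237). The space to the right of the case is free.

```bash
cat >> h.py <<'E'
def wray(m,s,uv,z):
    M=m['mount'];R=s['eef_rot'];return ray(m,uv,z,s['tool_pos']+R@M[:3,3],R@M[:3,:3])[:2]
E
python3 - <<'E'
from rig import robot
from h import *
import cv2
i=cv2.imread('pics/w1.png').astype(int);s=robot.sense();m=robot.camera_model('wrist')
b,g,r=i[...,0],i[...,1],i[...,2];k=((b>r+12)&(b<110)).astype(np.uint8);k[:, :330]=0;k[:,400:]=0;k[:110]=0;k[190:]=0
n,l,st,_=cv2.connectedComponentsWithStats(k);j=1+st[1:,4].argmax();print(st[j])
c=cv2.findContours((l==j).astype(np.uint8),0,1)[0][0];bx=cv2.boxPoints(cv2.minAreaRect(c));print(bx)
W=np.array([wray(m,s,p,.041) for p in bx]);print(W,W.mean(0),np.linalg.norm(np.diff(W,axis=0),axis=1))
e=np.diff(W,axis=0);print(np.arctan2(e[:,1],e[:,0]))
for p in[(410,40),(415,138)]:print('mouth',wray(m,s,p,.016))
cv2.imwrite('pics/w1c.png',cv2.resize(cv2.imread('pics/w1.png')[10:190,330:540],None,fx=3.3,fy=3.3,interpolation=cv2.INTER_CUBIC))
E
```

```text
[ 341  124   52   54 2483]
[[338.84616  174.23079 ]
 [342.35147  123.403564]
 [392.49228  126.86156 ]
 [388.98697  177.68878 ]]
[[ 0.45605826 -0.4006799 ]
 [ 0.46715042 -0.34075538]
 [ 0.52499368 -0.35232839]
 [ 0.51678881 -0.41277119]] [ 0.49124779 -0.37663371] [0.06094247 0.05898964 0.06099715]
[ 1.38776573 -0.19746794 -1.70571778]
mouth [ 0.55587834 -0.25934427]
mouth [ 0.55670819 -0.37193946]
```

View pics/w1c.png

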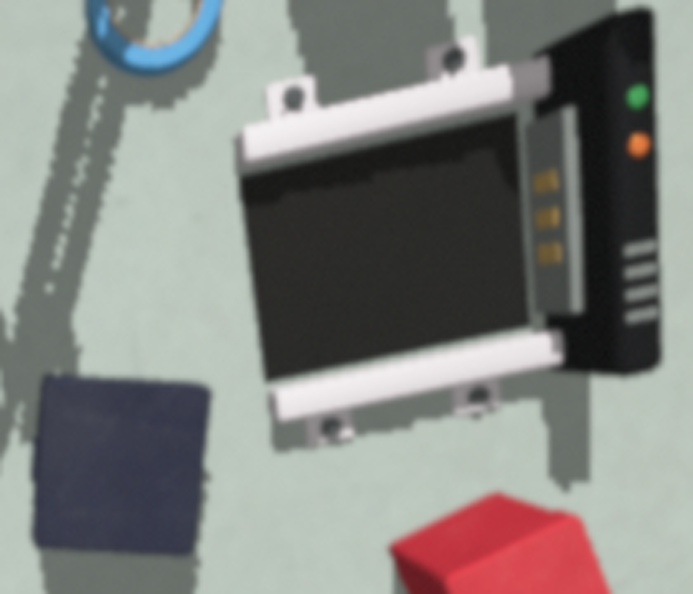

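The crop shows lid corners at (42,375), (210,388), (193,555) and (33,545). The rails' outer front corners are at (245,132) and (278,420), and the far ones at (512,67) and (562,362).

```bash
python3 - <<'E'
from rig import robot
from h import *
s=robot.sense();m=robot.camera_model('wrist')
f=lambda c,z:wray(m,s,(330+(c[0]+.5)/3.3-.5,10+(c[1]+.5)/3.3-.5),z)
C=[f(c,.041) for c in[(42,375),(210,388),(193,555),(33,545)]];c=np.mean(C,0)
fx=(C[1]+C[2]-C[0]-C[3])/2;fy=(C[0]+C[1]-C[2]-C[3])/2;print(c,np.linalg.norm(fx),np.linalg.norm(fy),np.arctan2(fx[1],fx[0]),np.arctan2(-fy[0],fy[1]))
a,b,d,e=[f(c,.016) for c in[(245,132),(278,420),(512,67),(562,362)]]
print('mouth',(a+b)/2,np.linalg.norm(a-b),np.arctan2(-(a-b)[0],(a-b)[1]),[np.arctan2(v[1],v[0]) for v in(d-a,e-b)])
E
```

```text
[ 0.49144678 -0.37695942] 0.059904114682886006 0.061276465927367414 -0.19777873359898823 -0.1670940935482017
mouth [ 0.55188393 -0.31948758] 0.10211080822104897 0.06879454656089927 [np.float64(0.08673891651331926), np.float64(0.07341765008589883)]
```

Call:
{"method": "play_rows", "body": {
  "steps": [
    [0,0,0,-1.87,-0.23,2,0.3],
    [-1.9,2.4,0,0,0,0,0.3],
    [-1.9,2.4,0,0,0,0,0.3],
    [0,0,3.5,0,0,0,0.3],
    [0,0,3.5,0,0,0,0.3],
    [0,0,3.5,0,0,0,0.3],
    [0,0,3.5,0,0,0,0.3],
    [0,0,3.5,0,0,0,0.3],
    [0,0,0,0,0,0,0.3],
    [0,0,0,0,0,0,0.3]
  ]
}}

```text
time: 6.33
tool_pos: [0.487, -0.4449, 0.0697]
eef_rot: [[0.168, 0.986, 0.014], [0.986, -0.167, -0.012], [-0.009, 0.016, -1.0]]
wrist_force: [0.3, -0.4, 1.0]
grip_width: 0.0299
grip_force: 0.0
```

Call:
{"method": "play_rows", "body": {
  "steps": [
    [0,-0.6,0,0.9,0.55,0,0.3],
    [0,0,2.5,0,0,0,0.3],
    [0,0,2.5,0,0,0,0.3],
    [0,0,0,0,0,0,0.3],
    [0,0,0,0,0,0,0.3]
  ]
}}

```text
time: 6.75
tool_pos: [0.4805, -0.445, 0.0209]
eef_rot: [[0.169, 0.986, 0.001], [0.986, -0.169, -0.001], [-0.001, 0.002, -1.0]]
wrist_force: [-0.4, -0.5, 1.5]
grip_width: 0.0302
grip_force: 0.0
```

Call:
{"method": "play_rows", "body": {
  "steps": [
    [1.2,0,0,0,0,0,0.3],
    [1.0,0,0,0,0,0,0.3],
    [0.3,0,0,0,0,0,0.3],
    [0.3,0,0,0,0,0,0.3],
    [0.3,0,0,0,0,0,0.3],
    [0.3,0,0,0,0,0,0.3],
    [0.4,0,0,0,0,-1.4,0.3],
    [0.4,0,0,0,0,-1.4,0.3],
    [0.4,0,0,0,0,-1.4,0.3],
    [0.4,0,0,0,0,-1.4,0.3],
    [0.4,0,0,0,0,-1.4,0.3],
    [0.4,0,0,0,0,-1.4,0.3],
    [0.4,0,0,0,0,-1.4,0.3],
    [0.4,0,0,0,0,-1.4,0.3],
    [0.4,0,0,0,0,-1.4,0.3],
    [0.4,0,0,0,0,-1.4,0.3],
    [0.2,0,0,0,0,0,0.3],
    [0,0,0,0,0,0,0.3]
  ]
}}

```text
time: 8.25
tool_pos: [0.4877, -0.3682, 0.0188]
eef_rot: [[-0.075, 0.997, -0.0], [0.997, 0.075, 0.0], [0.0, -0.0, -1.0]]
wrist_force: [1.3, -0.2, 0.3]
grip_width: 0.0296
grip_force: 0.0
```

```bash
cat >> h.py <<'E'
import cv2
def case_top(i,m):
    "case pose from the top camera: lid outline, refined by image segmentation"
    i=i.astype(int);r,g,b=i[...,0],i[...,1],i[...,2]
    k=((b>r+10)&(b<120)&(abs(r-g)<25)).astype(np.uint8);M=np.zeros_like(k);M[120:205,370:435]=1
    n,l,st,_=cv2.connectedComponentsWithStats(k*M);j=1+st[1:,4].argmax()
    c=cv2.findContours((l==j).astype(np.uint8),0,1)[0][0];bx=cv2.boxPoints(cv2.minAreaRect(c))
    return st[j],np.array([ray(m,p,.041)[:2] for p in bx])
E
python3 - <<'E'
from rig import robot
from h import *
s=robot.sense();print(s['tool_pos'],s['eef_rot'][:,0],s['wrist_force'])
i=robot.read_camera('top');m=robot.camera_model('top');cv2.imwrite('pics/t2.png',i[:,:,::-1])
st,W=case_top(i,m);e=np.diff(W,axis=0);print(st,W.mean(0),np.linalg.norm(e,axis=1),np.arctan2(e[:,1],e[:,0]))
s=robot.sense();w=robot.read_camera('wrist');cv2.imwrite('pics/w2.png',w[:,:,::-1])
np.savez('w2.npz',**s)
a=cv2.resize(i[105:205,340:460,::-1],(400,333),interpolation=cv2.INTER_CUBIC);b=cv2.resize(w[0:333,240:640,::-1],(400,333))
cv2.imwrite('pics/c2.png',np.vstack([np.hstack([a,b])]))
E
```

```text
[ 0.4877196  -0.36819775  0.01876731] [-7.47812709e-02  9.97199904e-01  3.36994212e-04] [ 1.26142963 -0.19763901  0.265978  ]
[ 376  149   59   56 1687] [ 0.5060106  -0.35035727] [0.16588836 0.15751713 0.16483567] [-1.58105624  3.11950577  1.56098479]
```

View pics/c2.png

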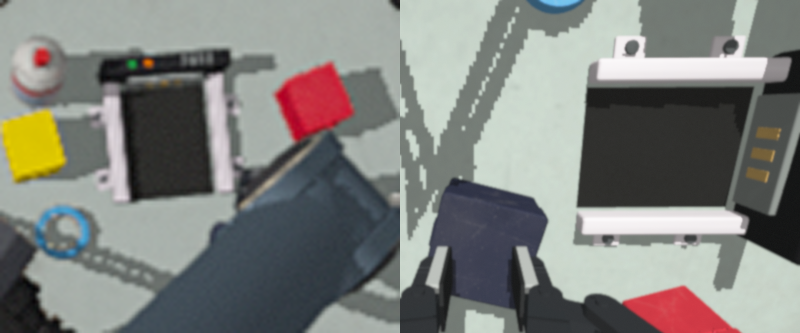

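The top view is blocked by the arm. In the wrist half the lid's far edge runs from about (440,195) to (545,222), so the case looks askew to the pusher. I'll fit a box model to the wrist picture.

```bash
cat >> h.py <<'E'
from scipy.optimize import differential_evolution
LANE=(.5505,-.3185,.073)
def fit(img,m,s,c0,vmax=300):
    "box pose (x,y,yaw) from a wrist picture (RGB): hull against blue mask, table-bright pixels penalised"
    i=img.astype(int);r,g,b=i[...,0],i[...,1],i[...,2]
    blue=(b>r+12)&(b<115)&(r<75); table=g>120
    M=m['mount'];R=s['eef_rot']@M[:3,:3];p=s['tool_pos']+s['eef_rot']@M[:3,3]
    B=np.array([[x*h,y*w,z] for x in(-1,1) for y in(-1,1) for z,h,w in((0,.029,.030),(.025,.029,.03),(.025,.03,.031),(.041,.03,.031))])
    def hull(q):
        c,n=np.cos(q[2]),np.sin(q[2]);P=B.copy();P[:,0]=q[0]+c*B[:,0]-n*B[:,1];P[:,1]=q[1]+n*B[:,0]+c*B[:,1]
        Q=(P-p)@R;uv=np.c_[Q[:,0]/Q[:,2]*m['fx']+m['cx'],Q[:,1]/Q[:,2]*m['fy']+m['cy']]
        k=np.zeros(blue.shape,np.uint8);cv2.fillConvexPoly(k,cv2.convexHull(np.round(uv*16).astype(np.int32)),1,shift=4);return k>0
    near=cv2.dilate(hull(c0).astype(np.uint8),np.ones((61,61)))>0;near[vmax:]=0
    bl,ta=blue&near,table&near
    f=lambda q:(lambda k:(bl&~k).sum()+(ta&k).sum())(hull(q))
    o=differential_evolution(f,[(c0[0]-.03,c0[0]+.03),(c0[1]-.03,c0[1]+.03),(c0[2]-.35,c0[2]+.35)],seed=1,popsize=12,maxiter=40,polish=False)
    k=hull(o.x);print('fit',o.x.round(4),'miss',o.fun,'blue',bl.sum(),'hull',k.sum())
    d=o.x[:2]-LANE[:2];c,n=np.cos(LANE[2]),np.sin(LANE[2]);print('in lane x,y,yaw',(c*d[0]+n*d[1]).round(4),(-n*d[0]+c*d[1]).round(4),(o.x[2]-LANE[2]).round(3))
    out=img[:,:,::-1].copy();cs=cv2.findContours(k.astype(np.uint8),0,2)[0];cv2.drawContours(out,cs,-1,(0,255,255),1);return o.x,out
E
python3 - <<'E'
from rig import robot
from h import *
m=robot.camera_model('wrist')
s=robot.sense()
q,o=fit(cv2.imread('pics/w2.png')[:,:,::-1],m,dict(np.load('w2.npz')),(.484,-.33,0.))
# mouth corners seen in this picture
for p in[(432,58),(420,233)]:print('mouth outer',wray(m,s,p,.016))
E
```

```text
fit [ 0.4901 -0.36   -0.2238] miss 3093.0 blue 7196 hull 12674
in lane x,y,yaw -0.0633 -0.0369 -0.297
mouth outer [ 0.53933031 -0.26437718]
mouth outer [ 0.55007022 -0.36604665]
```

```bash
python3 - <<'E'
from rig import robot
from h import *
m=robot.camera_model('wrist');s=dict(np.load('w2.npz'))
for p in[(280,195),(385,222),(358,305),(270,290)]:print(wray(m,s,p,.041))
for p in[(295,180),(385,213)]:print('bottom',wray(m,s,p,.0))
i=cv2.imread('pics/w2.png')
for p in[(330,240),(330,200),(330,280),(290,250),(275,300),(360,300),(250,320),(320,320),(420,310),(370,270)]:print(p,i[p[1],p[0]])
print([np.round(v,3) for v in [m['mount']@np.array([0,0,0,1])]])
E
```

```text
[ 0.46302168 -0.33978357]
[ 0.5206705  -0.35082533]
[ 0.51176982 -0.40451038]
[ 0.45919643 -0.39815505]
bottom [ 0.46771248 -0.34092412]
bottom [ 0.5298204  -0.35931162]
(330, 240) [84 67 64]
(330, 200) [75 58 55]
(330, 280) [83 65 62]
(290, 250) [39 38 37]
(275, 300) [48 46 42]
(360, 300) [44 44 43]
(250, 320) [50 48 46]
(320, 320) [205 217 203]
(420, 310) [56 53 50]
(370, 270) [189 194 189]
[array([ 0.076, -0.   , -0.182,  1.   ])]
```

The case has not moved (about (0.489,-0.373), yaw -0.19). At 30 mm opening the pads stand far enough back to have skimmed over the lid. I'll lift, back off, shut the fingers so that the tip is at the TCP, and try again lower.

Call:
{"method": "play_rows", "body": {
  "steps": [
    [0,0,-4,0,0,0,0.3],
    [0,0,-4,0,0,0,0.3],
    [0,0,0,0,0,6.95,1],
    [0,0,0,0,0,6.95,1],
    [-3.9,0.15,0,0,0,0,1],
    [-3.9,0.15,0,0,0,0,1],
    [0,0,0,0,0,0,1],
    [0,0,0,0,0,0,1],
    [0,0,0,0,0,0,1],
    [0,0,0,0,0,0,1],
    [0,0,0,0,0,0,1]
  ]
}}

```text
time: 9.27
tool_pos: [0.4783, -0.4447, 0.0986]
eef_rot: [[0.166, 0.986, 0.0], [0.986, -0.166, 0.001], [0.001, -0.0, -1.0]]
wrist_force: [-0.3, 0.2, 0.0]
grip_width: -0.0003
grip_force: 0.0
```

```bash
python3 - <<'E'
from rig import robot
from h import *
m=robot.camera_model('wrist');s=robot.sense();print(s['tool_pos'],s['eef_rot'],s['grip_width'])
w=robot.read_camera('wrist');cv2.imwrite('pics/w3.png',w[:,:,::-1])
q,o=fit(w,m,s,(.489,-.3745,-.17),240);cv2.imwrite('pics/w3f.png',o)
E
```

```text
[ 0.47829569 -0.44473826  0.09861047] [[ 1.65699372e-01  9.86176310e-01  5.97159751e-05]
 [ 9.86175884e-01 -1.65699357e-01  9.21965818e-04]
 [ 9.19115747e-04 -9.38787030e-05 -9.99999573e-01]] -0.0003007975868801492
fit [ 0.4883 -0.3739 -0.1558] miss 83.0 blue 6682 hull 7350
in lane x,y,yaw -0.0661 -0.0507 -0.229
```

The box fit is good: the case is at (0.488,-0.374), yaw -0.156, unmoved. I'll descend with the fingers shut and push.

Call:
{"method": "play_rows", "body": {
  "steps": [
    [0,0,4.0,0,0,0,1],
    [0,0,4.2,0,0,0,1],
    [0,0,0,0,0,0,1],
    [1.2,0,0,0,0,0,1],
    [1.0,0,0,0,0,0,1],
    [0.3,0,0,0,0,0,1],
    [0.3,0,0,0,0,0,1],
    [0.3,0,0,0,0,0,1],
    [0.3,0,0,0,0,-1,1],
    [0.3,0,0,0,0,-1,1],
    [0.3,0,0,0,0,-1,1],
    [0.3,0,0,0,0,-1,1],
    [0.3,0,0,0,0,-1,1],
    [0.3,0,0,0,0,-1,1],
    [0,0,0,0,0,0,1]
  ]
}}

```text
time: 10.57
tool_pos: [0.4851, -0.397, 0.017]
eef_rot: [[0.062, 0.998, -0.0], [0.998, -0.062, 0.001], [0.001, -0.0, -1.0]]
wrist_force: [-0.8, 0.3, -0.5]
grip_width: 0.0
grip_force: 0.0
```

```bash
sed -i 's/^LANE=.*/LANE=(.548,-.317,.073)/' h.py; cat > look.py <<'E'
from rig import robot
from h import *
import sys
m=robot.camera_model('wrist');s=robot.sense();print(s['tool_pos'].round(4),s['eef_rot'][:,0].round(3),s['wrist_force'].round(1))
w=robot.read_camera('wrist');cv2.imwrite(f'pics/{sys.argv[1]}.png',w[:,:,::-1])
q,o=fit(w,m,s,[float(v) for v in sys.argv[2:5]],240);cv2.imwrite(f'pics/{sys.argv[1]}f.png',o)
d=q[:2]-s['tool_pos'][:2];print('case from TCP in tool x,y',(s['eef_rot'][:2,:2].T@d).round(4))
E
python3 look.py w4 .49 -.355 -.1
```

```text
[ 0.4851 -0.397   0.017 ] [0.062 0.998 0.001] [-0.8  0.3 -0.5]
fit [ 0.4876 -0.3741 -0.1785] miss 236.0 blue 10526 hull 13526
in lane x,y,yaw -0.0644 -0.0525 -0.252
case from TCP in tool x,y [0.0231 0.0011]
```

```bash
python3 - <<'E'
from rig import robot
import cv2,numpy as np
s=robot.read_camera('side')[:,:,::-1];cv2.imwrite('pics/s4.png',s)
a=cv2.resize(s[200:300,290:440],(660,440)[:2] if 0 else (480,320),interpolation=cv2.INTER_CUBIC)
w=cv2.imread('pics/w4f.png')[60:380,160:480]
t=robot.read_camera('top')[100:220,340:500,::-1];t=cv2.resize(t,(373,280),interpolation=cv2.INTER_CUBIC)
w3=cv2.resize(cv2.imread('pics/w3f.png')[:320,160:587],(427,280))
o=np.vstack([np.hstack([a,w]),np.hstack([t,w3])]);print(o.shape);cv2.imwrite('pics/comp.png',o)
E
```

```text
(600, 800, 3)
```

View pics/comp.png

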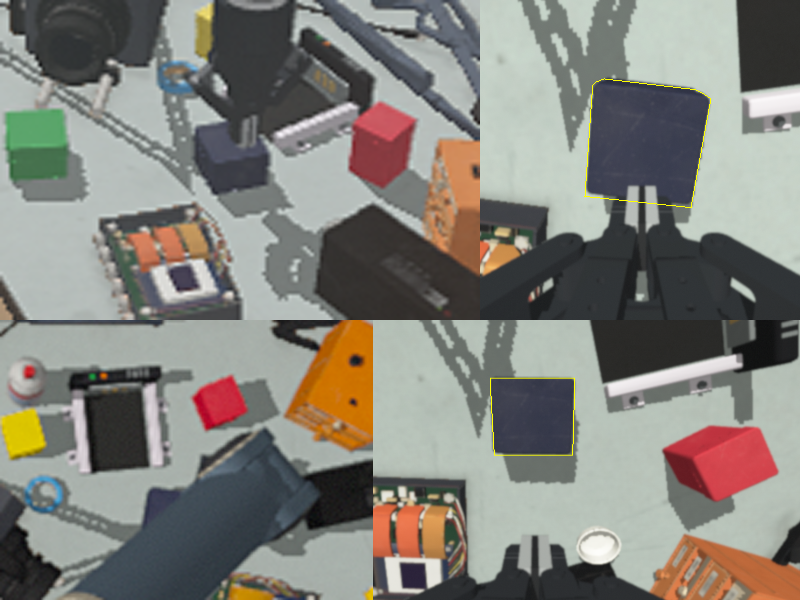

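The wrist and side views both show the fingertips over the lid's near edge, not against its side. So the real fingertip sits well behind the reported TCP. I'll estimate how far from the side view, where the tip is at about (368,246).

```bash
python3 - <<'E'
from rig import robot
from h import *
S=robot.camera_model('side')
def pr(P):
    q=S['orientation'].T@(np.array(P)-S['position']);return (q[:2]/q[2]*S['fx']+[S['cx'],S['cy']]).round(1)
for z in(0,.017,.03,.04,.05,.06,.07):print(z,pr((.4851,-.397,z)),'near face',pr((.484,-.408,z)))
for P in((.482,-.404,.041),(.45,-.40,.041),(.512,-.41,.041)):print('lid edge',P,pr(P))
i=cv2.imread('pics/s4.png');g=i.astype(int).sum(2)//3
print(g[228:258,358:380])
E
```

```text
0 [364.3 258.1] near face [365.8 260.3]
0.017 [364.6 254. ] near face [366.1 256.1]
0.03 [364.8 250.8] near face [366.4 252.9]
0.04 [365.  248.3] near face [366.6 250.4]
0.05 [365.2 245.8] near face [366.8 247.9]
0.06 [365.5 243.3] near face [367.  245.4]
0.07 [365.7 240.7] near face [367.3 242.8]
lid edge (0.482, -0.404, 0.041) [365.4 249.6]
lid edge (0.45, -0.4, 0.041) [355.8 251.8]
lid edge (0.512, -0.41, 0.041) [374.6 248. ]
[[193 170 143  49  54  58  58  57  58  57  58  57  57  57  58  57  60  69
   67  58  58  58]
 [148 163 137  50  56  56  57  58  58  58  58  58  57  56  58  57  66  79
   58  57  58  59]
 [ 72 100 109  78  57  57  57  58  58  59  58  58  56  57  58  57  58  59
   58  57  59  62]
 [ 57  65  73  73  70  56  58  58  58  56  56  57  58  58  58  58  58  58
   58  57  62  67]
 [ 59  58  61  70  70  57  57  58  59  60  64  65  58  58  58  57  56  57
   58  61  66  67]
 [ 57  58  57  60  63  60  58  59  59  59  62  60  59  58  59  64  66  64
   63  66  67  66]
 [ 52  56  58  59  58  58  58  59  59  59  58  60  57  57  59  67  68  66
   67  67  67  67]
 [ 77  52  56  5
[... 1423 characters left out ...]
4  63  62  62  61  66 132 193
  188 187 188 189]
 [ 64  64  62  62  63  63  63  63  65  67  66  65  62  61  59  64 130 192
  187 187 187 188]
 [ 62  61  62  62  62  62  62  62  63  65  66  64  62  62  59  99 169 192
  189 188 187 187]
 [ 62  63  62  63  63  63  64  64  64  63  63  63  64  62  59  81 150 193
  189 188 187 186]
 [ 62  62  64  63  64  64  65  68  65  62  61  62  62  61  61  81 121 147
  189 187 188 186]
 [ 63  63  63  63  63  64  66  67  66  63  62  63  62  62  64  88 120 143
  191 189 188 186]
 [ 65  64  63  62  63  64  65  65  64  61  61  61  62  61  63  89 121 144
  193 188 186 184]
 [ 64  63  64  62  61  63  63  64  63  61  60  59  58  57  60  87 121 121
  148 191 187 186]]
```

Call:
{"method": "play_rows", "body": {
  "steps": [
    [-2,0,0,0,0,0,1],
    [-2.7,0,0,0,0,6,1],
    [0,0,0.6,0,0,0,1],
    [0,0,0.6,0,0,0,1],
    [0,0,0.3,0,0,0,1],
    [0,0,0,0,0,0,1]
  ]
}}

```text
time: 11.22
tool_pos: [0.4817, -0.4429, 0.0007]
eef_rot: [[0.166, 0.986, -0.002], [0.986, -0.166, 0.002], [0.002, -0.002, -1.0]]
wrist_force: [-0.1, 0.2, 0.5]
grip_width: 0.0001
grip_force: 0.0
```

```bash
cat > tip.py <<'E'
from rig import robot
from h import *
S=robot.camera_model('side')
def pr(P):
    q=S['orientation'].T@(np.array(P)-S['position']);return (q[:2]/q[2]*S['fx']+[S['cx'],S['cy']]).round(1)
s=robot.sense();p=s['tool_pos'];print(p.round(4),s['wrist_force'].round(1))
for h in(0,.02,.03,.04):print(h,pr(p+[0,0,h]))
g=robot.read_camera('side').astype(int).sum(2)//3
u,v=pr(p+[0,0,.02]).astype(int);print(u,v);print(g[v-10:v+14,u-8:u+12])
E
python3 tip.py; python3 look.py w5 .488 -.374 -.16
```

```text
[ 0.4817 -0.4429  0.0007] [-0.1  0.2  0.5]
0 [371.2 267.1]
0.02 [371.6 262.1]
0.03 [371.9 259.6]
0.04 [372.1 257.1]
371 262
[[ 63  63  62  64  65  63  62  58  66 101 125  88 100 119  76 148 191 188
  187 187]
 [ 63  64  65  65  62  62  62  58  72 111 125  88 101 118  96 171 190 186
  186 186]
 [ 65  66  69  66  63  62  61  58  73 114 122  80 111 100  96 172 189 186
  185 185]
 [ 65  66  68  65  64  62  61  58  74 114 121  79 111  97  94 169 188 185
  186 186]
 [ 64  66  67  65  61  62  59  57  79 126 121  79 109 110 144 189 186 185
  186 186]
 [ 63  63  63  63  60  61  59  55  79 128 118  78 128 148 192 189 186 186
  187 187]
 [ 60  59  59  58  57  66  88  95 120 127 117  77 129 122 148 192 188 186
  186 187]
 [131  87  92 112 124 121 122 120 120 122 118 105 122 119 119 148 190 186
  186 186]
 [125 122 123 122 124 123 121 122 122 122 122 121 120 120 117 144 192 187
  186 186]
 [122 122 123 122 121 121 120 121 121 120 120 121 121 120 118 118 146 190
  187 186]
 [122 122 122 121 121 121 121 121 121 121 122 123 121 120 120 117 144 192
  188 187]
 [122 122 121 121 122 122 121 122 120 121
[... 572 characters left out ...]
187 186 187 186 186 186 187 187 188 188 187 187 187 186
  185 186]
 [186 185 186 186 187 187 187 186 185 186 187 187 188 187 188 189 190 190
  187 186]
 [186 186 186 186 187 187 187 186 187 186 186 187 187 188 190 180 122 147
  192 189]
 [187 187 187 187 186 187 188 187 186 186 185 187 188 179 122 123 117 119
  124 146]
 [187 186 187 187 186 187 187 187 187 187 187 188 190 181 116 119 120 121
  119 120]
 [187 187 187 187 187 187 187 187 188 188 187 188 178 121 119 120 121 121
  121 120]]
[ 0.4821 -0.4431  0.0013] [0.166 0.986 0.002] [-0.2 -0.3 -0.2]
fit [ 0.4878 -0.3735 -0.1707] miss 313.0 blue 18873 hull 20312
in lane x,y,yaw -0.0642 -0.052 -0.244
case from TCP in tool x,y [ 0.0696 -0.0059]
```

Call:
{"method": "play_rows", "body": {
  "steps": [
    [0,0,0.3,0,0,0,1],
    [0,0,0.3,0,0,0,1],
    [0,0,0.3,0,0,0,1],
    [0,0,0.3,0,0,0,1],
    [0,0,0,0,0,0,1]
  ]
}}

```text
time: 11.73
tool_pos: [0.4816, -0.4443, -0.0106]
eef_rot: [[0.168, 0.986, -0.001], [0.986, -0.168, 0.001], [0.0, -0.001, -1.0]]
wrist_force: [0.6, 0.5, -1.3]
grip_width: -0.0003
grip_force: 0.0
```

```bash
python3 tip.py
```

```text
[ 0.4816 -0.4443 -0.0106] [ 0.6  0.5 -1.3]
0 [371.1 270.1]
0.02 [371.6 265.2]
0.03 [371.8 262.7]
0.04 [372.1 260.2]
371 265
[[ 65  66  68  65  63  62  61  57  72 113 125  88 101 119  75 149 190 185
  186 186]
 [ 64  65  65  63  63  62  62  58  72 115 122  80 111 101  95 169 188 186
  186 186]
 [ 63  62  63  63  60  59  60  57  73 114 122  79 111  99  96 171 189 187
  187 187]
 [ 60  60  59  57  57  58  62  57  79 126 121  79 112  99  97 173 190 187
  186 187]
 [131  87  92 111 125 114  65  55  80 127 118  77 123  83  82 147 191 186
  186 186]
 [126 123 122 124 124 120  94  52  78 128 118  78 131 123 118 145 192 187
  186 187]
 [123 123 122 123 121 122 117 106 119 129 119  86 130 123 119 119 147 190
  187 186]
 [122 122 123 122 121 123 122 121 121 126 114  92 123 120 120 117 144 192
  188 187]
 [122 122 122 122 121 122 122 121 120 121 121 121 121 121 120 118 117 147
  191 188]
 [122 122 121 120 121 121 121 121 122 120 120 121 120 118 117 116 114 114
  143 188]
 [121 122 120 120 120 120 121 121 119 117 116 117 115 141 179 139 190 188
  186 187]
 [120 121 119 117 116 116 117 115 140 190
[... 364 characters left out ...]
 190 188
  187 187]
 [186 186 186 186 187 187 187 187 186 186 188 178 123 125 126 124 147 194
  191 189]
 [186 186 187 187 187 187 187 186 187 187 188 179 115 118 119 118 119 126
  123 146]
 [187 187 187 187 186 188 188 187 187 187 187 179 116 120 121 120 120 119
  118 118]
 [187 187 187 187 186 187 187 187 187 188 188 178 114 119 121 122 121 121
  121 119]
 [188 187 187 187 187 187 187 187 188 188 188 190 179 118 122 122 122 121
  121 120]
 [187 187 186 186 187 186 186 187 188 187 188 188 179 114 119 121 122 121
  121 121]
 [186 186 185 185 186 186 186 186 187 187 187 188 189 177 115 118 120 121
  122 121]
 [186 184 185 185 185 186 186 186 187 187 187 188 189 191 179 116 118 121
  120 120]]
```

The tip is now about 2 cm above the table, beside the lid. Now I push.

Call:
{"method": "play_rows", "body": {
  "steps": [
    [1.0,0,0,0,0,0,1],
    [1.0,0,0,0,0,0,1],
    [0.4,0,0,0,0,0,1],
    [0.3,0,0,0,0,0,1],
    [0.3,0,0,0,0,0,1],
    [0.3,0,0,0,0,0,1],
    [0.3,0,0,0,0,-1,1],
    [0.3,0,0,0,0,-1,1],
    [0.3,0,0,0,0,-1,1],
    [0.3,0,0,0,0,-1,1],
    [0.3,0,0,0,0,-1,1],
    [0.3,0,0,0,0,-1,1],
    [0,0,0,0,0,0,1]
  ]
}}

```text
time: 12.87
tool_pos: [0.4899, -0.3936, -0.0098]
eef_rot: [[0.062, 0.998, 0.0], [0.998, -0.062, 0.001], [0.001, -0.0, -1.0]]
wrist_force: [-0.5, -0.8, 0.5]
grip_width: 0.0005
grip_force: 0.0
```

```bash
python3 look.py w6 .49 -.355 -.1
```

```text
[ 0.4899 -0.3936 -0.0098] [0.062 0.998 0.001] [-0.5 -0.8  0.5]
fit [ 0.4857 -0.3519 -0.0814] miss 347.0 blue 16138 hull 19789
in lane x,y,yaw -0.0647 -0.0302 -0.154
case from TCP in tool x,y [ 0.0414 -0.0068]
```

Call:
{"method": "play_rows", "body": {
  "steps": [
    [0.3,0,0,0,0,-0.8,1],
    [0.3,0,0,0,0,-0.8,1],
    [0.3,0,0,0,0,-0.8,1],
    [0.3,0,0,0,0,-0.8,1],
    [0.3,0,0,0,0,-0.8,1],
    [0.3,0,0,0,0,-0.8,1],
    [0.3,0,0,0,0,-0.8,1],
    [0.3,0,0,0,0,-0.8,1],
    [0.3,0,0,0,0,-0.8,1],
    [0.25,0,0,0,0,-0.6,1],
    [0,0,0,0,0,0,1]
  ]
}}

```text
time: 13.83
tool_pos: [0.4898, -0.364, -0.0099]
eef_rot: [[-0.074, 0.997, -0.0], [0.997, 0.074, 0.001], [0.001, -0.0, -1.0]]
wrist_force: [0.5, -0.4, -0.5]
grip_width: 0.0001
grip_force: 0.0
```

```bash
python3 look.py w7 .485 -.325 .05; python3 - <<'E'
# lane from wrist picture: bright rails
import cv2,numpy as np
from rig import robot
from h import *
m=robot.camera_model('wrist');s=robot.sense();i=cv2.imread('pics/w7.png').astype(int)
k=((i.min(2)>212)).astype(np.uint8);k[:,:300]=0
n,l,st,_=cv2.connectedComponentsWithStats(k)
for j in range(1,n):
    if st[j,4]>300:
        b=cv2.boxPoints(cv2.minAreaRect(cv2.findContours((l==j).astype(np.uint8),0,1)[0][0]));print(st[j],b.round(0).tolist(),[wray(m,s,p,.016).round(4).tolist() for p in b])
E
```

```text
[ 0.4898 -0.364  -0.0099] [-0.074  0.997  0.001] [ 0.5 -0.4 -0.5]
fit [ 0.4807 -0.3229  0.0634] miss 357.0 blue 13062 hull 19828
in lane x,y,yaw -0.0675 -0.001 -0.01
case from TCP in tool x,y [ 0.0417 -0.006 ]
[ 452   24  188   60 5589] [[452.0, 24.0], [639.0, 24.0], [639.0, 83.0], [452.0, 83.0]] [[0.5389, -0.2499], [0.6215, -0.2439], [0.6307, -0.2677], [0.5438, -0.2741]]
[ 338   44   97  251 8962] [[335.0, 292.0], [339.0, 43.0], [435.0, 45.0], [431.0, 294.0]] [[0.4988, -0.3902], [0.4898, -0.2611], [0.5331, -0.2587], [0.554, -0.3873]]
[ 427  232  193   30 5212] [[427.0, 232.0], [619.0, 232.0], [619.0, 261.0], [427.0, 261.0]] [[0.5452, -0.3492], [0.6481, -0.3416], [0.6543, -0.3586], [0.5482, -0.3664]]
[453 274  44  24 422] [[453.0, 275.0], [496.0, 274.0], [497.0, 297.0], [454.0, 298.0]] [[0.5642, -0.374], [0.5881, -0.3715], [0.5921, -0.3861], [0.5676, -0.3888]]
```

Call:
{"method": "play_rows", "body": {
  "steps": [
    [0.2,0,0,0,0,-0.5,1],
    [0.15,0,0,0,0,0,1],
    [0,0,0,0,0,0,1],
    [-1,0,0,0,0,0,1],
    [-1.5,0,0,0,0,0,1],
    [0,0,-3.5,0,0,0,1],
    [0,0,-3.5,0,0,0,1],
    [0,0,-3.5,0,0,0,1],
    [0,0,0,0,0,0,1]
  ]
}}

```text
time: 14.63
tool_pos: [0.495, -0.3909, 0.1023]
eef_rot: [[-0.08, 0.997, 0.01], [0.997, 0.08, -0.008], [-0.009, 0.01, -1.0]]
wrist_force: [0.6, -1.0, 1.2]
grip_width: -0.0002
grip_force: 0.0
```

```bash
sed -i 's/^LANE=.*/LANE=(.5465,-.3155,.073)/' h.py; python3 look.py w8 .481 -.320 .07; python3 - <<'E'
import cv2,numpy as np
from rig import robot
from h import *
m=robot.camera_model('wrist');s=robot.sense();i=cv2.imread('pics/w8.png').astype(int);g=i.min(2)
# rail profile: columns through the lane, bright runs
M=m['mount'];R=s['eef_rot']@M[:3,:3];p=s['tool_pos']+s['eef_rot']@M[:3,3]
for u in(440,460,480,500):
    b=np.flatnonzero(np.diff((g[:,u]>205).astype(int)));print(u,[(int(v),wray(m,s,(u,v+.5),.016).round(4).tolist(),wray(m,s,(u,v+.5),0).round(4).tolist()) for v in b][:10])
print(g[0:200:4,470])
E
```

```text
[ 0.495  -0.3909  0.1023] [-0.08   0.997 -0.009] [ 0.6 -1.   1.2]
fit [ 0.4795 -0.3209  0.0797] miss 188.0 blue 5098 hull 7146
in lane x,y,yaw -0.0672 -0.0005 0.007
case from TCP in tool x,y [ 0.071  -0.0098]
440 [(41, [0.5743, -0.2603], [0.5797, -0.2572]), (55, [0.5762, -0.27], [0.5817, -0.2674]), (155, [0.5914, -0.3466], [0.5978, -0.3486]), (171, [0.5941, -0.3602], [0.6006, -0.3631]), (186, [0.5967, -0.3734], [0.6034, -0.3771]), (193, [0.598, -0.3797], [0.6047, -0.3838]), (194, [0.5982, -0.3806], [0.6049, -0.3848]), (221, [0.6032, -0.4059], [0.6102, -0.4115])]
460 [(41, [0.5896, -0.2591], [0.5959, -0.2559]), (55, [0.5917, -0.2687], [0.5981, -0.2661]), (155, [0.6084, -0.3452], [0.6158, -0.3472]), (171, [0.6114, -0.3589], [0.619, -0.3617]), (180, [0.6131, -0.3667], [0.6208, -0.37]), (183, [0.6137, -0.3694], [0.6214, -0.3728]), (193, [0.6156, -0.3783], [0.6235, -0.3823]), (196, [0.6162, -0.3811], [0.6241, -0.3852]), (209, [0.6188, -0.3931], [0.6269, -0.398]), (215, [0.6201, -0.3987], [0.6282, -0.4039])]
480 [(41, [0.6049, -0.2578], [0.6121, -0.2545]), (55, [0.6072, -0.2675], [0.6145, 
[... 229 characters left out ...]
96]), (204, [0.6357, -0.387], [0.6447, -0.3915]), (208, [0.6366, -0.3907], [0.6457, -0.3955]), (223, [0.64, -0.4049], [0.6493, -0.4105])]
500 [(24, [0.6172, -0.2452], [0.6252, -0.2412]), (55, [0.6227, -0.2662], [0.6309, -0.2634]), (158, [0.6431, -0.345], [0.6526, -0.347]), (170, [0.6457, -0.3552], [0.6554, -0.3578]), (223, [0.6582, -0.4035], [0.6686, -0.409]), (236, [0.6615, -0.4162], [0.6721, -0.4225]), (292, [0.6767, -0.475], [0.6882, -0.4849]), (294, [0.6773, -0.4773], [0.6889, -0.4872])]
[118 117 119 118 118 119 117 118 117 118 140 246 242 236 194 120  49  28
  30  29  47  46  46  48  47  46  46  46  45  46  47  46  47  47  49  46
  46  46  55 211 245 242 236 166  63  99 169 206 204 203]
```

The case is straight (yaw within 0.01 of the lane) and about 3 mm right of the lane's middle. Next I turn the tool 90° and move behind the case.

Call:
{"method": "play_rows", "body": {
  "steps": [
    [0,0,0,0.53,0.5,0,1],
    [0,0,0,0,0,6.93,1],
    [0,0,0,0,0,6.93,1],
    [0,0,0,0,0,6.93,1],
    [0,0,0,0,0,6.93,1],
    [0,0,0,0,0,6.93,1],
    [0,0,0,0,0,6.93,1],
    [0,0,0,0,0,6.93,1],
    [0,0,0,0,0,6.93,1],
    [0,0,0,0,0,6.93,1],
    [0,0,0,0,0,6.93,1],
    [0,0,0,0,0,6.93,1],
    [0,0,0,0,0,6.93,1],
    [0,0,0,0,0,6.93,1],
    [-2.4,-2.37,0,0,0,0,1],
    [-2.4,-2.37,0,0,0,0,1],
    [-2.4,-2.37,0,0,0,0,1],
    [0,0,0,0,0,0,1]
  ]
}}

```text
time: 16.18
tool_pos: [0.407, -0.3158, 0.0935]
eef_rot: [[0.997, 0.077, -0.019], [0.077, -0.997, 0.017], [-0.017, -0.018, -1.0]]
wrist_force: [0.1, 0.4, -0.5]
grip_width: 0.0002
grip_force: 0.0
```

```bash
cat > rails.py <<'E'
# lane middle line from bright rails in a wrist picture with tool x along the lane (rows: bright runs)
from rig import robot
from h import *
import sys
m=robot.camera_model('wrist');s=robot.sense();g=cv2.imread(f'pics/{sys.argv[1]}.png').min(2).astype(int)
for v in map(int,sys.argv[2:]):
    b=np.flatnonzero(np.diff((g[v]>205).astype(int)));print(v,[(int(u),wray(m,s,(u+.5,v),.016).round(4).tolist()) for u in b])
E
python3 look.py w9 .48 -.3205 .08; python3 rails.py w9 20 40 60; python3 - <<'E'
from rig import robot
s=robot.sense();print(s['eef_rot'].round(4),s['qpos'].round(2))
E
```

```text
[ 0.407  -0.3158  0.0935] [ 0.997  0.077 -0.017] [ 0.1  0.4 -0.5]
fit [ 0.4795 -0.32    0.0792] miss 243.0 blue 5670 hull 7764
in lane x,y,yaw -0.0672 0.0004 0.006
case from TCP in tool x,y [0.0719 0.0097]
20 [(156, [0.5351, -0.1855]), (181, [0.5365, -0.2039]), (238, [0.5397, -0.2459])]
40 [(208, [0.5247, -0.2234]), (224, [0.5256, -0.2353]), (252, [0.5272, -0.2563]), (585, [0.5461, -0.5021]), (588, [0.5463, -0.5043]), (595, [0.5467, -0.5094]), (613, [0.5477, -0.5226])]
60 [(167, [0.5085, -0.1916]), (173, [0.5089, -0.1961]), (252, [0.5135, -0.2564]), (579, [0.5326, -0.5023]), (581, [0.5327, -0.5037]), (631, [0.5355, -0.5408])]
[[ 0.9968  0.0783 -0.0146]
 [ 0.0785 -0.9968  0.0127]
 [-0.0136 -0.0139 -0.9998]] [-0.11  0.46  0.9   2.02 -0.47  0.89 -0.44]
```

Call:
{"method": "play_rows", "body": {
  "steps": [
    [0,0.8,0,-0.6,0.6,0,1],
    [0,0,0,0,0,0,1],
    [0,0,0,0,0,0,1],
    [0,0,0,0,0,0,1],
    [0,0,2.5,0,0,0,1],
    [0,0,2.5,0,0,0,1],
    [0,0,2.5,0,0,0,1],
    [0,0,0,0,0,0,1],
    [0,0,0,0,0,0,1],
    [0,0,0,0,0,0,1]
  ]
}}

```text
time: 17.07
tool_pos: [0.4155, -0.3304, 0.0223]
eef_rot: [[0.997, 0.079, 0.002], [0.079, -0.997, -0.003], [0.002, 0.003, -1.0]]
wrist_force: [-0.3, -0.0, -0.1]
grip_width: 0.0
grip_force: 0.0
```

```bash
python3 look.py w10 .48 -.3205 .08; python3 - <<'E'
from rig import robot
s=robot.sense();print(s['eef_rot'].round(4),s['tool_pos'])
E
```

```text
[ 0.4155 -0.3304  0.0223] [0.997 0.079 0.002] [-0.3 -0.  -0.1]
fit [ 0.4794 -0.3201  0.0763] miss 298.0 blue 11334 hull 15040
in lane x,y,yaw -0.0672 0.0003 0.003
case from TCP in tool x,y [ 0.0646 -0.0052]
[[ 0.9969  0.0791  0.0032]
 [ 0.0791 -0.9969 -0.0035]
 [ 0.0029  0.0037 -1.    ]] [ 0.41576557 -0.33049734  0.02266922]
```

Call:
{"method": "play_rows", "body": {
  "steps": [
    [0,-0.5,1.6,0,0,0,1],
    [0,0,1.6,0,0,0,1],
    [0,0,0,0,0,0,1],
    [1.0,0,0,0,0,0,1],
    [0.8,0,0,0,0,0,1],
    [0.3,0,0,0,0,0,1],
    [0.3,0,0,0,0,0,1],
    [0.3,-0.01,0,0,0,0,1],
    [0.4,-0.02,0,0,0,0,1],
    [0.4,-0.02,0,0,0,0,1],
    [0.4,-0.02,0,0,0,0,1],
    [0.4,-0.02,0,0,0,0,1],
    [0.4,-0.02,0,0,0,0,1],
    [0,0,0,0,0,0,1]
  ]
}}

```text
time: 18.28
tool_pos: [0.4626, -0.3193, -0.0107]
eef_rot: [[0.997, 0.081, 0.002], [0.081, -0.997, -0.002], [0.002, 0.002, -1.0]]
wrist_force: [0.6, 1.0, 0.9]
grip_width: -0.0002
grip_force: 0.0
```

```bash
python3 look.py w11 .505 -.317 .08; python3 rails.py w11 5 20 35 50; python3 tip.py | head -1
```

```text
[ 0.4626 -0.3193 -0.0107] [0.997 0.081 0.002] [0.6 1.  0.9]
fit [ 0.502  -0.316   0.0805] miss 220.0 blue 16211 hull 20030
in lane x,y,yaw -0.0445 0.0028 0.008
case from TCP in tool x,y [ 0.0395 -0.0001]
5 [(210, [0.5752, -0.2618]), (233, [0.576, -0.2717]), (410, [0.5822, -0.3483]), (445, [0.5835, -0.3635]), (471, [0.5844, -0.3748]), (505, [0.5856, -0.3896]), (554, [0.5874, -0.4109]), (556, [0.5874, -0.4118])]
20 [(209, [0.5693, -0.2612]), (234, [0.5702, -0.2721]), (408, [0.5764, -0.3484]), (443, [0.5777, -0.3638]), (458, [0.5782, -0.3704]), (462, [0.5784, -0.3721]), (468, [0.5786, -0.3748]), (480, [0.579, -0.3801]), (482, [0.5791, -0.3809]), (500, [0.5797, -0.3889]), (513, [0.5802, -0.3946]), (528, [0.5808, -0.4012]), (536, [0.581, -0.4047]), (545, [0.5814, -0.4087]), (546, [0.5814, -0.4091]), (547, [0.5814, -0.4096]), (549, [0.5815, -0.4104]), (550, [0.5815, -0.4109]), (555, [0.5817, -0.4131]), (558, [0.5818, -0.4144]), (587, [0.5829, -0.4272]), (588, [0.5829, -0.4276]), (589, [0.5829, -0.4281]), (590, [0.583, -0.4285]), (591, [0.583, -0.4289]), (597, [0.5832, -0.4316]), (622, [0.5
[... 1278 characters left out ...]
-0.3752]), (513, [0.5684, -0.3977]), (514, [0.5684, -0.3982]), (515, [0.5685, -0.3986]), (516, [0.5685, -0.3991]), (519, [0.5686, -0.4004]), (520, [0.5687, -0.4009]), (561, [0.5702, -0.4194]), (565, [0.5703, -0.4212]), (570, [0.5705, -0.4235]), (576, [0.5707, -0.4262]), (588, [0.5712, -0.4316]), (589, [0.5712, -0.4321]), (590, [0.5712, -0.4325]), (596, [0.5715, -0.4352]), (598, [0.5715, -0.4362]), (604, [0.5718, -0.4389]), (605, [0.5718, -0.4393]), (621, [0.5724, -0.4466]), (630, [0.5727, -0.4506]), (632, [0.5728, -0.4515]), (633, [0.5728, -0.452]), (634, [0.5729, -0.4524]), (636, [0.5729, -0.4534]), (637, [0.573, -0.4538]), (638, [0.573, -0.4543])]
[ 0.4623 -0.3193 -0.0107] [ 0.4 -0.4 -0.7]
```

The case is within 2 mm of the lane's middle line, straight to 0.01 rad. I'll push on into the lane.

Call:
{"method": "play_rows", "body": {
  "steps": [
    [0.4,0,0,0,0,0.2,1],
    [0.5,0.01,0,0,0,0.2,1],
    [0.5,0.01,0,0,0,0,1],
    [0.5,0.01,0,0,0,0,1],
    [0.5,0.01,0,0,0,0,1],
    [0.5,0.01,0,0,0,0,1],
    [0.5,0.01,0,0,0,0,1],
    [0.5,0.01,0,0,0,0,1],
    [0.5,0.01,0,0,0,0,1],
    [0.5,0,0,0,0,0,1],
    [0.5,0,0,0,0,0,1],
    [0,0,0,0,0,0,1]
  ]
}}

```text
time: 19.38
tool_pos: [0.5169, -0.3162, -0.0105]
eef_rot: [[0.997, 0.074, 0.002], [0.074, -0.997, -0.002], [0.002, 0.002, -1.0]]
wrist_force: [0.4, -0.1, 0.1]
grip_width: 0.0002
grip_force: 0.0
```

```bash
python3 look.py w12 .555 -.312 .077; python3 rails.py w12 60 100 140 | cut -c1-900
```

```text
[ 0.5169 -0.3162 -0.0105] [0.997 0.074 0.002] [ 0.4 -0.1  0.1]
fit [ 0.557  -0.3131  0.0803] miss 82.0 blue 16966 hull 19947
in lane x,y,yaw 0.0107 0.0016 0.007
case from TCP in tool x,y [ 0.0403 -0.0001]
60 [(211, [0.6076, -0.2592]), (233, [0.6083, -0.2692]), (404, [0.6141, -0.3469]), (434, [0.6151, -0.3606])]
100 [(215, [0.5903, -0.2606]), (236, [0.591, -0.2705]), (401, [0.5968, -0.3482]), (431, [0.5978, -0.3623])]
140 [(202, [0.5712, -0.2538]), (239, [0.5725, -0.2718])]
```

Call:
{"method": "play_rows", "body": {
  "steps": [
    [0.5,0,0,0,0,0,1],
    [0.5,0,0,0,0,0,1],
    [0.5,0,0,0,0,0,1],
    [0.5,0,0,0,0,0,1],
    [0.5,0,0,0,0,0,1],
    [0.5,0,0,0,0,0,1],
    [0.5,0,0,0,0,0,1],
    [0.5,0,0,0,0,0,1],
    [0.5,0,0,0,0,0,1],
    [0.3,0,0,0,0,0,1],
    [0,0,0,0,0,0,1]
  ]
}}

```text
time: 20.35
tool_pos: [0.5644, -0.3127, -0.0105]
eef_rot: [[0.997, 0.073, 0.002], [0.073, -0.997, -0.002], [0.002, 0.002, -1.0]]
wrist_force: [0.4, 0.6, 0.6]
grip_width: -0.0002
grip_force: 0.0
```

```bash
python3 look.py w13 .605 -.31 .077; python3 rails.py w13 100 140 160| cut -c1-900
```

```text
[ 0.5644 -0.3127 -0.0105] [0.997 0.073 0.002] [0.4 0.6 0.6]
fit [ 0.6045 -0.3092  0.0762] miss 2.0 blue 16932 hull 19909
in lane x,y,yaw 0.0583 0.0021 0.003
case from TCP in tool x,y [ 0.0402 -0.0005]
100 [(400, [0.6445, -0.3441]), (430, [0.6455, -0.3583])]
140 [(218, [0.6195, -0.258]), (239, [0.6202, -0.2682]), (443, [0.6275, -0.3679]), (445, [0.6276, -0.3689])]
160 [(220, [0.6097, -0.2588]), (240, [0.6104, -0.2687])]
```

Centred and straight, with about 12 mm to go. I'll go slowly until the stop is felt.

Call:
{"method": "play_rows", "body": {
  "steps": [
    [0.2,0,0,0,0,0,1],
    [0.2,0,0,0,0,0,1],
    [0.2,0,0,0,0,0,1],
    [0.2,0,0,0,0,0,1],
    [0,0,0,0,0,0,1]
  ]
}}

```text
time: 20.82
tool_pos: [0.5717, -0.3122, -0.0105]
eef_rot: [[0.997, 0.073, 0.002], [0.073, -0.997, -0.002], [0.002, 0.002, -1.0]]
wrist_force: [-0.2, -0.3, -0.1]
grip_width: -0.0001
grip_force: 0.0
```

Call:
{"method": "play_rows", "body": {
  "steps": [
    [0.1,0,0,0,0,0,1],
    [0.1,0,0,0,0,0,1]
  ]
}}

```text
time: 20.98
tool_pos: [0.5729, -0.3122, -0.0105]
eef_rot: [[0.997, 0.072, 0.001], [0.072, -0.997, -0.002], [0.001, 0.002, -1.0]]
wrist_force: [-0.3, -1.0, 0.3]
grip_width: -0.0002
grip_force: 0.6
```

Call:
{"method": "play_rows", "body": {
  "steps": [
    [0.1,0,0,0,0,0,1]
  ]
}}

```text
time: 21.07
tool_pos: [0.574, -0.3121, -0.0105]
eef_rot: [[0.997, 0.072, 0.001], [0.072, -0.997, -0.002], [0.001, 0.002, -1.0]]
wrist_force: [0.0, -0.4, -0.0]
grip_width: -0.0
grip_force: 0.6
```

Call:
{"method": "play_rows", "body": {
  "steps": [
    [0.1,0,0,0,0,0,1],
    [0,0,0,0,0,0,1]
  ]
}}

```text
time: 21.23
tool_pos: [0.5754, -0.312, -0.0105]
eef_rot: [[0.997, 0.073, 0.002], [0.073, -0.997, -0.002], [0.001, 0.002, -1.0]]
wrist_force: [0.1, 0.0, -0.1]
grip_width: 0.0002
grip_force: 0.2
```

Call:
{"method": "play_rows", "body": {
  "steps": [
    [0.1,0,0,0,0,0,1],
    [0,0,0,0,0,0,1]
  ]
}}

```text
time: 21.4
tool_pos: [0.5761, -0.312, -0.0105]
eef_rot: [[0.997, 0.073, 0.001], [0.073, -0.997, -0.002], [0.001, 0.002, -1.0]]
wrist_force: [-1.1, 0.3, -0.4]
grip_width: 0.0001
grip_force: 0.5
```

Call:
{"method": "play_rows", "body": {
  "steps": [
    [0.1,0,0,0,0,0,1],
    [0,0,0,0,0,0,1]
  ]
}}

```text
time: 21.57
tool_pos: [0.5762, -0.3122, -0.0105]
eef_rot: [[0.997, 0.072, -0.0], [0.072, -0.997, -0.002], [-0.0, 0.002, -1.0]]
wrist_force: [-3.0, -0.1, 1.3]
grip_width: 0.0
grip_force: 1.6
```

Call:
{"method": "play_rows", "body": {
  "steps": [
    [0.1,0,0,0,0,0,1],
    [0,0,0,0,0,0,1]
  ]
}}

```text
time: 21.73
tool_pos: [0.5762, -0.3123, -0.0106]
eef_rot: [[0.997, 0.072, -0.002], [0.072, -0.997, -0.001], [-0.002, 0.001, -1.0]]
wrist_force: [-5.9, -0.0, 3.0]
grip_width: -0.0001
grip_force: 2.8
```

```bash
python3 look.py w14 .616 -.308 .075; python3 rails.py w14 130 150 170| cut -c1-600
```

```text
[ 0.5762 -0.3123 -0.0106] [ 0.997  0.072 -0.002] [-5.9 -0.   3. ]
fit [ 0.6154 -0.3086  0.0784] miss 17.0 blue 16737 hull 19944
in lane x,y,yaw 0.0692 0.0018 0.005
case from TCP in tool x,y [ 0.0394 -0.0008]
130 []
150 [(62, [0.6216, -0.181]), (63, [0.6216, -0.1815]), (64, [0.6216, -0.182]), (67, [0.6217, -0.1834]), (73, [0.6219, -0.1864]), (76, [0.622, -0.1879]), (77, [0.6221, -0.1884]), (81, [0.6222, -0.1903]), (141, [0.6243, -0.2198]), (145, [0.6245, -0.2217]), (146, [0.6245, -0.2222]), (151, [0.6247, -0.2247]), (199, [0.6264, -0.2483]), (238, [0.6277, -0.2674]), (441, [0.6349, -0.3675]), (442, [0.6349, -0.3679])]
170 [(38, [0.6106, -0.1673]), (41, [0.6107, -0.1687]), (220, [0.6171, -0.2583]), (240, [0.6178, -0.2684])]
```

The wrist force has risen to 6 N, the TCP has stalled and the case is at lane x of about 0.070, so it is home. I'll withdraw straight back, lift and check.

Call:
{"method": "play_rows", "body": {
  "steps": [
    [-0.4,0,0,0,0,0,1],
    [-1,0,0,0,0,0,1],
    [-2,0,0,0,0,0,1],
    [-2,0,0,0,0,0,1],
    [0,0,-2,0,0,0,1],
    [0,0,-3.5,0,0,0,1],
    [0,0,-3.5,0,0,0,1],
    [0,0,-3.5,0,0,0,1],
    [0,0,0,0,0,0,1],
    [0,0,0,0,0,0,1],
    [0,0,0,0,0,0,1]
  ]
}}

```text
time: 22.7
tool_pos: [0.524, -0.3148, 0.1141]
eef_rot: [[0.997, 0.073, 0.002], [0.073, -0.997, -0.001], [0.002, 0.001, -1.0]]
wrist_force: [-0.3, -0.1, -0.7]
grip_width: 0.0
grip_force: 0.0
```

```bash
python3 look.py w15 .616 -.308 .075; python3 rails.py w15 60 75 90 105| cut -c1-600;python3 - <<'E'
from rig import robot
from h import *
import cv2
m=robot.camera_model('wrist');s=robot.sense();i=cv2.imread('pics/w15.png').astype(int)
u=321
M=m['mount'];g=i.sum(2)//3
for v in range(20,130,2):print(v,i[v,u].tolist(),wray(m,s,(u,v),.041).round(4).tolist()) if v%4==0 else None
E
```

```text
[ 0.524  -0.3148  0.1141] [0.997 0.073 0.002] [-0.3 -0.1 -0.7]
fit [ 0.6149 -0.3087  0.0863] miss 20.0 blue 6242 hull 6988
in lane x,y,yaw 0.0688 0.0018 0.013
case from TCP in tool x,y [0.0912 0.0006]
60 [(19, [0.6162, -0.0604]), (20, [0.6163, -0.0612]), (79, [0.6198, -0.1092]), (181, [0.626, -0.1924]), (260, [0.6307, -0.2568]), (273, [0.6315, -0.2674]), (401, [0.6392, -0.372]), (446, [0.6419, -0.4088]), (553, [0.6483, -0.4963]), (577, [0.6497, -0.516]), (578, [0.6498, -0.5168]), (580, [0.6499, -0.5185]), (581, [0.65, -0.5193]), (584, [0.6502, -0.5217]), (590, [0.6505, -0.5266]), (593, [0.6507, -0.5291])]
75 [(77, [0.6082, -0.1058]), (128, [0.6113, -0.1479]), (205, [0.6159, -0.2115]), (211, [0.6163, -0.2165]), (260, [0.6193, -0.257]), (274, [0.6201, -0.2686]), (403, [0.628, -0.3753]), (419, [0.6289, -0.3886]), (420, [0.629, -0.3894]), (421, [0.6291, -0.3903]), (424, [0.6292, -0.3927]), (435, [0.6299, -0.4019]), (553, [0.6371, -0.4997]), (558, [0.6374, -0.5038]), (560, [0.6375, -0.5055]), (575, [0.6384, -0.518]), (576, [0.6385, -0.5188]), (580, [0.6387, -0.5221])]
90 [(64, [0.5955, -0
[... 752 characters left out ...]
, 65] [0.6392, -0.3058]
52 [89, 71, 68] [0.6366, -0.306]
56 [87, 69, 66] [0.6339, -0.3062]
60 [87, 68, 63] [0.6312, -0.3064]
64 [87, 68, 64] [0.6284, -0.3066]
68 [87, 68, 64] [0.6257, -0.3068]
72 [88, 68, 65] [0.6229, -0.307]
76 [87, 68, 63] [0.6201, -0.3072]
80 [86, 67, 64] [0.6173, -0.3074]
84 [87, 69, 66] [0.6144, -0.3076]
88 [89, 71, 68] [0.6116, -0.3078]
92 [88, 70, 67] [0.6087, -0.3081]
96 [89, 71, 68] [0.6058, -0.3083]
100 [92, 74, 72] [0.6029, -0.3085]
104 [90, 73, 70] [0.6, -0.3087]
108 [92, 75, 74] [0.597, -0.3089]
112 [90, 73, 71] [0.594, -0.3091]
116 [90, 73, 71] [0.591, -0.3093]
120 [87, 70, 69] [0.588, -0.3096]
124 [62, 55, 53] [0.5849, -0.3098]
128 [48, 50, 51] [0.5819, -0.31]
```

The lid meets the grey stop pad with no gap at pixel (321,38). The case is straight and centred, and the arm is clear.

```bash
python3 -c "
from rig import robot
print(robot.hand_in())"
```

```text
the job is handed in; nothing more can be done
None
```

The dark blue case is home at the stop and lies straight in the lane (yaw within about 0.01 rad, roughly 2 mm off the middle), no contact with the rails was seen, the arm is clear, and I handed the job in at about 23 s.

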